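# Stow the loose screw caps in the latched locker

### The job

Put away all the loose blue screw caps lying on the table (two to four of them) in the dust-free parts locker: lift the red-tabbed thumb latch bar out of its catch, swing the gate wide open until it stands about square to the front, pull the tray right out and lay every cap flat on its floor, side by side. Then push the tray fully home, swing the gate shut and lower the latch bar back into its catch, level behind the catch nose. Leave the jar with the white lid, the tape roll and the bottle where they stand.

Things in the scene. Friction and masses are not known exactly. Their poses are not given: they have to be found in the camera images.
- locker: small white and clear locker, fixed; place and yaw vary; origin: centre of its underside. Its frame: x front to back, y left seen from the front, z up. Blue-tinted roof from x -75 to +107, y +-88 mm, underside z 50, top 54 mm: do not reach under it. Catch post at the right front (y -100 mm), with a dark catch nose in front (x -150 to -155 mm), top at z 69 mm. Hinge post left front
- gate (a joint): gate across the locker's front: 0 = shut, grows as its right end swings toward the robot and round to the left; 1.57 = square to the front, stop at 1.75 rad. 180 mm long, 8 mm thick, top edge 70 mm above the table. Stays where left (0.04 N m friction). With the bar in the catch it opens no more than 0.025 rad. Below about 1.5 rad it is in the tray's way
- gate_hinge (a point): point on the gate's vertical hinge axis at the left front of the locker (locker frame x = -130, y = +95 mm), 44 mm above the table
- latch_bar (a joint): thumb latch bar on the gate's outer face, on a level axis square to the gate: 0 = level (rest on the gate, and place in the catch), grows as the free end is lifted, to 0.7 rad; falls back by its weight (90 g). From 0.2 rad it clears the catch nose. No ramp: to shut the gate, hold the bar up (0.25 rad or more) until the gate is shut, then lower it behind the nose
- latch_pivot (a point): pivot of the latch bar, on the gate 115 mm from the hinge axis, 58 mm above the table, 12 mm in front of the gate's middle plane
- latch_tab (a point): grip point on the latch bar's red thumb tab, 12 mm thick square to the gate, 22 mm wide along it, top 14 mm above the point. Bar level: 98 mm above the table, 165 mm along the gate from its hinge, 12 mm before its middle plane; from the pivot 50 mm toward the free end, 40 mm up. Pinch from above across the thickness to lift the bar and swing the gate. Shut: roof edge 67 mm behind
- tray (a joint): grey tray sliding out of the locker's front: 0 = fully home under the roof, grows as it is pulled out toward the front, up to 0.18 m (fully out, clear of the roof). Slides with about 1 N of friction and stays where left
- tray_handle (a point): grip point on the tray's handle: black upright post, 14 mm wide (tray y), 12 mm thick (tray x), its top 12 mm above this point, which is 70 mm above the table and 103 mm in front of the tray's middle. When the tray is home the roof's front edge is 22 mm behind the post's back. Axes like the locker's
- tray_floor (a point): centre of the tray's flat floor, 14 mm above the table; moves with the tray. Axes like the locker's. Inside of the tray 170 mm (x) by 140 mm (y), walls 5 mm thick rising 9 mm above the floor. Four caps fit flat in two rows of two, 84 mm apart in x and 72 mm in y
- cap_0: loose blue screw cap, a ribbed disc 52 mm across and 25 mm high, 30 g, lying on the table; origin: centre of its underside. Two to four such caps are there; absent ones read None
- cap_1: loose blue screw cap, a ribbed disc 52 mm across and 25 mm high, 30 g, lying on the table; origin: centre of its underside. Two to four such caps are there; absent ones read None
- cap_2: loose blue screw cap, a ribbed disc 52 mm across and 25 mm high, 30 g, lying on the table; origin: centre of its underside. Two to four such caps are there; absent ones read None
- cap_3: loose blue screw cap, a ribbed disc 52 mm across and 25 mm high, 30 g, lying on the table; origin: centre of its underside. Two to four such caps are there; absent ones read None
- fitting_jar: bystander: clear jar with a white lid, 45 mm across, 58 mm tall; origin: centre of its underside; leave it
- ptfe_tape: bystander: flat white roll of tape, 48 mm across, 13 mm high; leave it
- reagent_bottle: bystander: bottle with a blue cap, 56 mm across, 100 mm tall; leave it
Not all that is in view belongs to the job. Leave any orange or pink look-alike of the cap_2 alone.

How it is judged:
By the outcome, as a careful person would: the job done as asked, in the order asked, and still so for the second after the job is handed in, with the robot touching nothing.
Of cap_0, cap_1, cap_2, cap_3 only 2 to 4 are there at a start; the rules pass over those that are not, and their reading is None.
At some moment in a run one of cap_0, cap_1, cap_2, cap_3 may be knocked a few centimetres aside while the robot is not near it.
Once in a run the grip may slacken for a moment while it holds something.
It also fails if it takes over 210 s, if anything falls off the work surface, if the arm or the gripper's body presses on something with over 40 N, if the wrist force passes 120 N, or if a joint passes its speed limit or range.

### The arm

A 7-joint arm with a two-finger parallel gripper is mounted at the origin on a cart in front of the work surface, level with it; the furniture and walls round the work are solid. World frame = base frame: x ahead of the robot, y to its left, z up, the work surface at z = 0. Lengths are in m, angles in degrees, forces in N, time in s.
With the tool pointing down it reaches from about 0.4 to 0.85 m from the base axis. Payload 6.9 kg.
Tool frame: the origin (TCP) lies midway between the tips of the shut fingers; the grasp point (between the pads) lies 19 mm behind it; z points along the fingers, y is the line along which they close (so a half turn about z gives the same grasp; the last joint's range is limited). The gripper opens to 85 mm and grips with 20 to 120 N. Pads are 22 mm wide; open, the fingers measure 114 mm over their backs; the gripper's body (76 mm by 85 mm) begins 54 mm behind the grasp point. The pads swing forward as they close: fully open they stand 13 mm farther back than shut.
Start: joints at [-58.127, 29.078, -13.613, 85.955, 7.202, 65.827, -8.869], TCP at [0.272, 0.563, 0.231] pointing down, gripper open.
Joint ranges: [-176.47, 176.47], [-13.61, 117.27], [-81.72, 77.17], [0.22, 143.17], [-87.28, 267.28], [10, 112.55], [-165.47, 165.47]. Speed limits (degrees/s): [136.94, 136.94, 180, 180, 180, 180, 180].

### API

Orientations are given as a 3x3 rotation matrix whose columns are the frame's x, y, z axes.
In Python, from bench import monitor, vision, env gives the robot as it stands. The module is installed in compiled form; this text tells all that it offers.
- The arm moves only by the tool send_rows, never from a script. Its argument "motion" is a list of rows, each a list of 3 entries, a list of its own where there are three numbers: the shift along the tool's x, y, z in mm, then the turn about the tool's z in degrees, then the opening, from 0 (shut) to 1 (fully open). In form: [[[tx, ty, tz], spin, jaw], ...]. A call has 1 to 12 rows; each row shifts and turns the commanded pose from where the row before left it, along the tool's axes as they then stand; what a row does not reach is not made up. A row lasts 1/12 s, in which the tool goes at most 41.7 mm and 7.16 degrees, less where a joint would pass 70% of its speed; a pose out of reach is approached as far as the arm can. A call is refused whole if a number of a shift passes 41.7 or a number of a turn 7.16, either way. A call with a gripper value outside its range is refused whole. The fingers move at their own pace and stop on an object; "squeeze" is the grip in N (left out, the last holds). Time passes only in rows, so rows that do not move let the fingers close. It gives the time, the measured TCP pose, the force, the opening and the grip force at its end, in the units of the state.
- monitor.get_obs(): the state, without advancing time (a new reading comes with each control period).
- vision.grab_frame(name): name is "scene" or "side" or "wrist"; returns a dict with "pixels" (420x560x3 uint8, blue, green, red), "range_z" (420x560 float32, m along the optical axis (not along the pixel's ray), 0 where there is no reading), "mtx" (3x3 intrinsics, pixels), "rvec" (rotation vector, rad) and "tvec" (3), from world to camera coordinates, as OpenCV has them; the wrist camera has in their place "tool_from_camera" (4x4, takes a point from camera to tool coordinates, whose origin is the TCP and whose axes are the flange's). Camera axes: x right, y down, z forward; pixel columns grow to the right and rows downward; lengths in m; the calibration is good to about 2 mm. The wrist camera is an equidistant fisheye: a pixel r from the principal point sees the ray r / f radians off the axis. A picture is of the moment at which its call begins: read the wrist's pose just before it.
- env.hand_in(): hands the job in; it is judged then, once.
The state is a dict: "clock": time; "joints": joint angles; "dq": joint speeds; "joint_efforts": joint torques, N m; "position": TCP position; "ee_rot": TCP orientation; "ft_force": force on the tool from outside, world axes, zero at the start; "torque": the same for the moment, N m; "grip_width": finger opening in m; "finger_force": force on a finger pad.
Only numpy, scipy, OpenCV 4.12 (cv2) and the standard library are available. Lean on these libraries where they do the work, as an engineer would, in place of code of your own. Each camera call takes 0.05 s, during which the arm holds its last target. There are 200 camera calls.

## Working session

There is one attempt and no reset: what is moved stays moved. The work goes in short steps, Python scripts to look and compute and a tool call to move; the robot and the scene stay as the last step left them, time stands still between calls to the robot, and variables do not carry over. Pictures are saved under pics/ and viewed, at most 14 in all, crops included, and the job is handed in when it is done.

Besides the shell and the picture viewer there is one more tool, called after "Emit:" in YAML: its name, and indented under it one key for each argument. send_rows: Moves the arm, as the interface text tells. Its arguments: {"type":"object","properties":{"motion":{"type":"array"},"squeeze":{"type":"number"}},"required":["motion"]}

```bash
mkdir -p pics; cat > h.py <<'E'
import numpy as np, cv2
from bench import monitor, vision, env
def grab(n):
    o=monitor.get_obs(); f=vision.grab_frame(n); f['obs']=o; f['n']=n; return f
def world(f):
    """per-pixel world points from range"""
    z=f['range_z']; h,w=z.shape; u,v=np.meshgrid(np.arange(w),np.arange(h)); K=f['mtx']
    if f['n']=='wrist':
        x=(u-K[0,2])/K[0,0]; y=(v-K[1,2])/K[1,1]; r=np.hypot(x,y)+1e-9; t=np.tan(r)/r
        P=np.stack([x*t*z,y*t*z,z],-1); T=np.array(f['tool_from_camera'])
        P=P@T[:3,:3].T+T[:3,3]; R=np.array(f['obs']['ee_rot']); return P@R.T+np.array(f['obs']['position'])
    P=np.stack([(u-K[0,2])/K[0,0]*z,(v-K[1,2])/K[1,1]*z,z],-1)
    R,_=cv2.Rodrigues(np.array(f['rvec'],float)); return (P-np.array(f['tvec']).ravel())@R
def mask(f,lo,hi):
    return cv2.inRange(cv2.cvtColor(f['pixels'],cv2.COLOR_BGR2HSV),np.array(lo),np.array(hi))
def blobs(f,lo,hi,amin=40):
    m=mask(f,lo,hi); W=world(f); n,L,s,c=cv2.connectedComponentsWithStats(m); out=[]
    for i in range(1,n):
        if s[i,4]>=amin:
            p=W[(L==i)&(f['range_z']>0)]
            if len(p): print(f['n'],'px',c[i].round(),'A',s[i,4],'med',np.median(p,0).round(3),'min',p.min(0).round(3),'max',p.max(0).round(3))
E
python3 - <<'E'
from h import *
o=monitor.get_obs(); print({k:np.round(v,3).tolist() for k,v in o.items()})
for n in ('scene','side','wrist'):
    f=grab(n); cv2.imwrite(f'pics/{n}0.png',f['pixels'])
    print(n,'blue');blobs(f,(95,100,40),(130,255,255))
    print('red');blobs(f,(0,120,60),(8,255,255),20);blobs(f,(172,120,60),(180,255,255),20)
E
```

```text
{'clock': 0.0, 'joints': [-58.128, 29.125, -13.61, 86.011, 7.203, 65.824, -8.868], 'dq': [0.117, -0.013, 0.02, -0.008, 0.063, 0.051, 0.031], 'joint_efforts': [-0.0, -62.06, -2.187, -24.966, 0.013, 0.012, 0.0], 'position': [0.272, 0.562, 0.23], 'ee_rot': [[-0.9, 0.436, -0.001], [0.436, 0.9, -0.002], [-0.0, -0.002, -1.0]], 'ft_force': [-0.695, 0.112, 0.212], 'torque': [0.006, -0.018, 0.028], 'finger_force': 0.0, 'grip_width': 0.085}
scene blue
scene px [261.   2.] A 89 med [ 0.948 -0.281  0.615] min [ 0.937 -1.41   0.039] max [ 2.133 -0.265  0.626]
scene px [295.  79.] A 138 med [ 1.11  -0.641  0.135] min [ 1.09  -0.735  0.098] max [ 1.183 -0.589  0.144]
scene px [279.  81.] A 41 med [ 0.882 -0.301  0.354] min [ 0.876 -0.336  0.31 ] max [ 0.887 -0.274  0.363]
scene px [174.  99.] A 194 med [0.871 0.154 0.466] min [0.866 0.115 0.45 ] max [0.875 0.191 0.482]
scene px [303. 114.] A 89 med [ 0.893 -0.457  0.121] min [ 0.871 -0.487  0.099] max [ 0.918 -0.434  0.129]
scene px [292. 117.] A 40 med [ 0.907 -0.407  0.122] min [ 0.899 -0.432  0.099] max [ 0.939 -0.39   0.13 ]
scene px [355. 196.
[... 3571 characters left out ...]
 1.275 -0.368 -0.472] min [ 1.249 -0.394 -0.5  ] max [ 1.321 -0.327 -0.453]
side px [298. 380.] A 440 med [ 0.363 -0.548  0.018] min [ 0.326 -0.559 -0.001] max [ 0.409 -0.515  0.023]
side px [330.  32.] A 111 med [1.232 1.029 0.521] min [1.197 0.978 0.502] max [1.27  1.146 0.533]
side px [462. 310.] A 2345 med [ 0.79  -0.519  0.031] min [ 0.739 -0.584 -0.002] max [ 0.857 -0.399  0.037]
wrist blue
wrist px [200. 299.] A 47 med [0.364 0.402 0.01 ] min [0.36  0.397 0.   ] max [0.371 0.405 0.012]
wrist px [220. 346.] A 42 med [0.427 0.4   0.033] min [0.423 0.393 0.029] max [0.435 0.403 0.035]
red
wrist px [138. 395.] A 54 med [0.498 0.175 0.001] min [ 0.48   0.146 -0.001] max [0.518 0.186 0.002]
```

View pics/scene0.png

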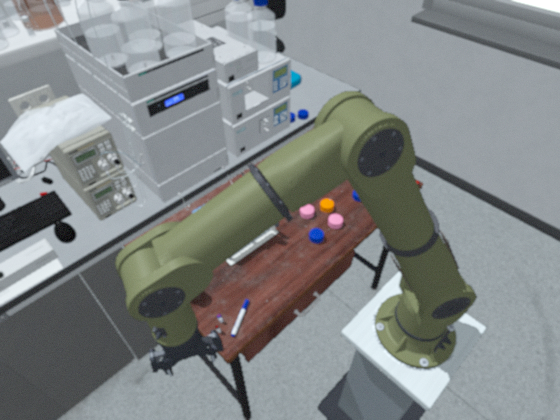

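View pics/side0.png

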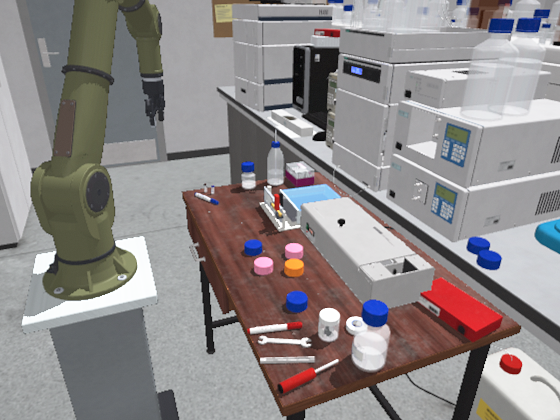

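The side picture shows the blue caps at px (253,247) and (296,301), with pink at (294,251) and (263,266) and orange at (294,268) to be left alone. The locker is at about (305,200), with the red tab at (277,201). The arm hides most of the scene view, so I'm moving over the table to look down with the wrist camera.

Emit:
send_rows:
  motion:
    - [[-27,-28,-12],0,1]
    - [[-27,-28,-12],0,1]
    - [[-27,-28,-12],0,1]
    - [[-27,-28,-12],0,1]
    - [[-27,-28,-12],0,1]
    - [[-27,-28,-12],0,1]
    - [[-27,-28,-12],0,1]
    - [[-27,-28,-12],0,1]
    - [[-27,-28,-12],0,1]
    - [[-27,-28,-12],0,1]
    - [[-27,-28,-12],0,1]
    - [[-27,-28,-12],0,1]

```text
clock: 1.15
position: [0.4174, 0.117, 0.376]
ee_rot: [[-0.9, 0.436, 0.0], [0.436, 0.9, 0.0], [-0.0, 0.0, -1.0]]
ft_force: [0.7, 0.6, -0.8]
grip_width: 0.0856
finger_force: 0.0
```

Emit:
send_rows:
  motion:
    - [[-27,-28,-12],0,1]
    - [[-27,-28,-12],0,1]
    - [[-27,-28,-12],0,1]
    - [[0,0,0],0,1]
    - [[0,0,0],0,1]
    - [[0,0,0],0,1]

```text
clock: 1.65
position: [0.4536, 0.0086, 0.4109]
ee_rot: [[-0.9, 0.436, -0.001], [0.436, 0.9, 0.001], [0.001, 0.0, -1.0]]
ft_force: [0.7, 0.1, 0.5]
grip_width: 0.0855
finger_force: 0.0
```

```bash
python3 - <<'E'
from h import *
o=monitor.get_obs(); print({k:np.round(o[k],3).tolist() for k in('clock','position','ee_rot','joints')})
a=[]
for n in ('side','wrist'):
    f=grab(n); np.savez(f'{n}1.npz',px=f['pixels'],W=world(f)); a.append(f['pixels'])
    print(n,'blue');blobs(f,(95,100,40),(130,255,255))
    print('red');blobs(f,(0,150,60),(8,255,255),20)
cv2.imwrite('pics/w1.png',a[1]); cv2.imwrite('pics/s1.png',cv2.resize(a[0][150:290,180:380],None,fx=4,fy=4,interpolation=2))
E
```

```text
{'clock': 1.65, 'position': [0.454, 0.009, 0.411], 'ee_rot': [[-0.9, 0.436, -0.001], [0.436, 0.9, 0.001], [0.001, 0.0, -1.0]], 'joints': [-7.827, 7.381, 4.37, 89.738, -0.597, 82.951, 60.746]}
side blue
side px [335.   1.] A 44 med [1.421 1.287 0.665] min [1.385 1.258 0.658] max [1.532 1.57  0.67 ]
side px [348.   8.] A 48 med [1.389 1.138 0.634] min [0.92  0.297 0.621] max [1.575 1.407 0.647]
side px [532.  21.] A 428 med [ 1.054 -0.287  0.624] min [ 1.037 -0.304  0.606] max [1.629 0.153 0.648]
side px [307.  19.] A 86 med [1.185 1.203 0.576] min [1.03  1.179 0.573] max [1.336 1.234 0.581]
side px [501.  25.] A 319 med [ 0.945 -0.309  0.621] min [ 0.934 -0.319  0.606] max [ 0.977 -0.281  0.634]
side px [356.  70.] A 79 med [0.867 0.15  0.466] min [0.863 0.119 0.455] max [0.871 0.189 0.476]
side px [456. 146.] A 290 med [ 0.879 -0.309  0.356] min [ 0.876 -0.349  0.307] max [ 0.884 -0.268  0.398]
side px [275. 144.] A 55 med [0.683 0.402 0.164] min [ 0.669  0.39  -0.018] max [0.898 0.896 0.174]
side px [247. 166.] A 129 med [0.566 0.394 0.091] min [ 0.544  0.378 -0.259] max [0.899 1.34
[... 1525 characters left out ...]
0.049  0.025] min [ 0.415 -0.082 -0.001] max [ 0.47  -0.025  0.029]
wrist px [554. 211.] A 184 med [0.682 0.401 0.166] min [0.674 0.393 0.153] max [0.7   0.421 0.174]
wrist px [125. 247.] A 620 med [ 0.459 -0.317  0.025] min [ 0.434 -0.369 -0.001] max [ 0.489 -0.299  0.029]
wrist px [ 46. 328.] A 141 med [ 0.511 -0.532  0.136] min [ 0.412 -0.56   0.109] max [ 0.525 -0.049  0.488]
red
wrist px [345. 222.] A 138 med [0.559 0.066 0.112] min [0.555 0.057 0.069] max [0.567 0.077 0.114]
wrist px [ 39. 247.] A 286 med [ 0.367 -0.535  0.018] min [ 0.329 -0.575 -0.001] max [ 0.404 -0.523  0.024]
wrist px [ 93. 244.] A 70 med [ 0.426 -0.393  0.012] min [ 0.406 -0.408 -0.001] max [ 0.442 -0.387  0.017]
```

View pics/w1.png

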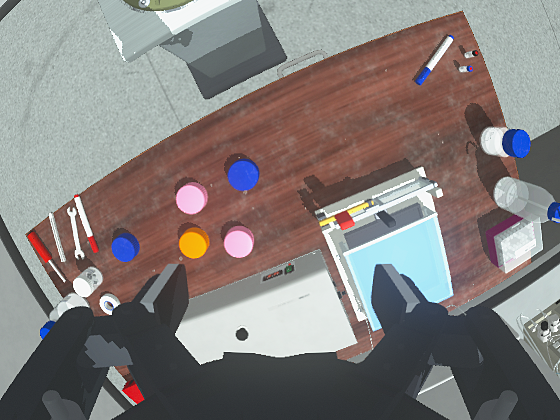

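View pics/s1.png

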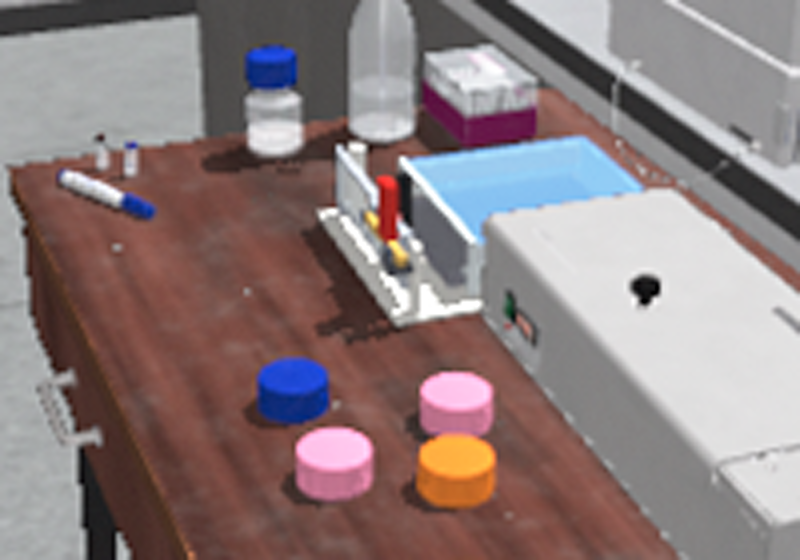

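Wrist picture: there are two blue caps, at px (243,174) and (125,247). Both are plain deep blue discs about 28 mm high on the table, while the look-alikes are pink at (191,198) and (239,242) and orange at (193,243), so the two blue ones are meant. The enlarged side crop shows only one of them, at crop px (293,390). The tab is at wrist px (345,222), with the roof at (400,260). Next is the locker's pose.

```bash
python3 - <<'E'
from h import *
for n in('wrist','side'):
    d=np.load(n+'1.npz'); px=d['px'];W=d['W']; hsv=cv2.cvtColor(px,cv2.COLOR_BGR2HSV)
    m=(cv2.inRange(hsv,np.array((90,50,120)),np.array((115,180,255)))>0)&(abs(W[...,2]-.054)<.006)&(W[...,0]>.5)&(abs(W[...,1]-.12)<.2)
    p=W[m][:,:2]; r=cv2.minAreaRect((p*1000).astype(np.float32)); print(n,'roof',len(p),r, cv2.boxPoints(r).round(0).tolist(), np.median(W[m][:,2]))
    m=(abs(W[...,2]-.070)<.003)&(W[...,0]>.5)&(W[...,0]<.66)&(abs(W[...,1]-.13)<.17)
    p=W[m]; 
    if len(p)>10:
        r=cv2.minAreaRect((p[:,:2]*1000).astype(np.float32)); print(n,'gate top',len(p),r,cv2.boxPoints(r).round(0).tolist())
        print(cv2.fitLine((p[:,:2]*1000).astype(np.float32),cv2.DIST_HUBER,0,1,.1).ravel())
        np.save(n+'_g.npy',p)
    # tab
    m=(cv2.inRange(hsv,np.array((0,150,60)),np.array((8,255,255)))>0)&(W[...,2]>.108)&(W[...,0]>.5)&(W[...,0]<.66)&(abs(W[...,1]-.1)<.1)
    p=W[m]; print('tabtop',len(p),p.mean(0),p.min(0),p.max(0))
d=np.load('wrist1.npz');W=d['W'];hsv=cv2.cvtColor(d['px'],cv2.COLOR_BGR2HSV)
m=(cv2.inRange(hsv,np.array((95,100,40)),np.array((130,255,255)))>0)&(W[...,2]>.02)&(W[...,2]<.032)&(W[...,0]>.4)
n,L,s,c=cv2.connectedComponentsWithStats(m.astype(np.uint8))
for i in range(1,n):
    if s[i,4]>200: print('cap',cv2.minEnclosingCircle((W[L==i][:,:2]*1000).astype(np.float32)),np.median(W[L==i],0))
E
```

```text
wrist roof 4639 ((725.241943359375, 130.2315216064453), (176.9751739501953, 178.74429321289062), 87.5187759399414) [[632.0, 46.0], [811.0, 38.0], [818.0, 215.0], [640.0, 223.0]] 0.054743072061126274
wrist gate top 725 ((584.8318481445312, 95.2341537475586), (101.57445526123047, 277.5880432128906), 12.97421932220459) [[504.0, 219.0], [567.0, -51.0], [665.0, -29.0], [603.0, 242.0]]
[4.6755385e-02 9.9890637e-01 5.7644946e+02 1.4297868e+02]
tabtop 98 [0.56069853 0.06665325 0.11235649] [0.55555334 0.05686676 0.10828425] [0.56695613 0.07748325 0.11449921]
side roof 758 ((722.1624755859375, 130.44137573242188), (178.06884765625, 178.3538055419922), 87.46257781982422) [[629.0, 45.0], [807.0, 38.0], [815.0, 215.0], [637.0, 223.0]] 0.05366186232333806
side gate top 89 ((573.968505859375, 95.60618591308594), (68.82621765136719, 275.66534423828125), 4.989487648010254) [[528.0, 230.0], [552.0, -45.0], [620.0, -39.0], [596.0, 236.0]]
[2.8539434e-02 9.9959266e-01 5.7305524e+02 1.3833356e+02]
tabtop 16 [0.55630964 0.06216871 0.11045094] [0.55119506 0.05091251 0.10805204] [0.56080398 0.07303043 0.1141664 ]
cap ((440.8264465332031, -51.005706787109375), 25.443344116210938) [ 0.44054588 -0.05044924  0.02556515]
cap ((460.0904235839844, -324.85516357421875), 26.112506866455078) [ 0.45960537 -0.32273384  0.02551766]
```

Emit:
send_rows:
  motion:
    - [[-12,16.5,35],0,1]
    - [[-12,16.5,35],0,1]
    - [[-12,16.5,35],0,1]
    - [[-12,16.5,35],0,1]
    - [[-12,16.5,35],0,1]
    - [[-12,16.5,35],0,1]
    - [[0,0,0],-7.1,1]
    - [[0,0,0],-7.1,1]
    - [[0,0,0],-7.1,1]
    - [[0,0,0],-7.1,1]
    - [[0,0,0],-7.1,1]
    - [[0,0,0],-7.1,1]

```text
clock: 2.75
position: [0.5611, 0.0676, 0.2009]
ee_rot: [[-0.955, -0.297, -0.001], [-0.297, 0.955, 0.001], [0.001, 0.001, -1.0]]
ft_force: [0.2, 0.2, 1.0]
grip_width: 0.0855
finger_force: 0.0
```

Emit:
send_rows:
  motion:
    - [[0,0,0],-7.1,0.5]
    - [[0,0,0],-7.1,0.5]
    - [[0,0,0],-7.1,0.5]
    - [[0,0,0],-7.1,0.5]
    - [[0,0,0],-7.1,0.5]
    - [[0,0,0],-7.1,0.5]
    - [[0,0,0],-7.1,0.5]
    - [[0,0,0],-7.1,0.5]
    - [[0,0,0],-7.1,0.5]
    - [[0,0,0],-7.1,0.5]
    - [[0,0,0],0,0.5]
    - [[0,0,0],0,0.5]

```text
clock: 3.75
position: [0.5614, 0.0669, 0.2011]
ee_rot: [[-0.041, -0.999, -0.001], [-0.999, 0.041, 0.001], [-0.001, 0.001, -1.0]]
ft_force: [-0.6, -0.7, -0.6]
grip_width: 0.0427
finger_force: 0.0
```

```bash
cat >> h.py <<'E'
O=np.array([.708,.131]); EX=np.array([.999,-.0436]); EY=np.array([.0436,.999])
def loc(p): d=np.asarray(p)[...,:2]-O; return np.stack([d@EX,d@EY],-1)
def st():
    o=monitor.get_obs(); R=np.array(o['ee_rot']); p=np.array(o['position'])
    print('t',round(o['clock'],2),'pos',p.round(4),'loc',(loc(p)*1000).round(1),'yaw(ytool)',np.degrees(np.arctan2(R[1,1],R[0,1])).round(2),'tilt',R[2].round(3),'j',np.round(o['joints'],1),'F',np.round(o['ft_force'],1),'w',round(o['grip_width'],4),'ff',o['finger_force']); return o
def totool(o,target):
    return (np.array(o['ee_rot']).T@(np.array(target)-np.array(o['position']))*1000).round(1)
E
python3 - <<'E'
from h import *
o=st(); f=grab('wrist'); W=world(f); cv2.imwrite('pics/w2.png',f['pixels'])
m=(mask(f,(0,150,60),(8,255,255))>0)&(W[...,2]>.107)&(W[...,2]<.118)
p=W[m]; print(len(p)); 
if len(p): print(p.mean(0),p.min(0),p.max(0)); r=cv2.minAreaRect((p[:,:2]*1000).astype(np.float32)); print(r); print(totool(o,[*(np.array(r[0])/1000),.083]))
E
```

```text
t 3.75 pos [0.5614 0.0669 0.2011] loc [-143.7  -70.4] yaw(ytool) 177.66 tilt [-0.001  0.001 -1.   ] j [  8.5  26.6 -27.   97.7  13.6  59.  154.6] F [-0.6 -0.7 -0.6] w 0.0427 ff 0.0
388
[0.56189626 0.06611571 0.11230841] [0.55639293 0.05613428 0.10874752] [0.56751815 0.07687347 0.11454631]
((561.9342651367188, 66.41732788085938), (20.798564910888672, 10.571205139160156), 87.93656158447266)
[  0.5  -0.7 118.1]
```

View pics/w2.png

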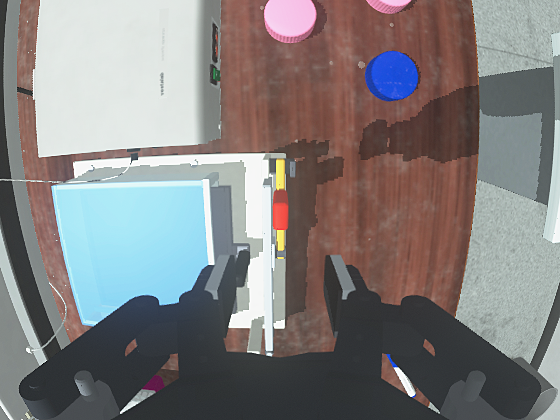

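The view shows the red tab at (281,210) exactly under the tool. I'll descend and pinch.

Emit:
send_rows:
  motion:
    - [[0,0,30],0,0.5]
    - [[0,0,30],0,0.5]
    - [[0,0,30],0,0.5]
    - [[0,0,14],0,0.5]
    - [[0,0,14],0,0.5]
    - [[0,0,0],0,0.5]
    - [[0,0,0],0,0]
    - [[0,0,0],0,0]
    - [[0,0,0],0,0]
    - [[0,0,0],0,0]
    - [[0,0,0],0,0]
    - [[0,0,0],0,0]
  squeeze: 40

```text
clock: 4.8
position: [0.5611, 0.0662, 0.0844]
ee_rot: [[-0.039, -0.999, -0.0], [-0.999, 0.039, 0.0], [-0.0, 0.0, -1.0]]
ft_force: [-5.7, 0.4, 5.3]
grip_width: 0.0112
finger_force: 42.4
```

Emit:
send_rows:
  motion:
    - [[0,0,0],0,0]
    - [[0,0,0],0,0]

```text
clock: 4.97
position: [0.5611, 0.0662, 0.0844]
ee_rot: [[-0.039, -0.999, -0.0], [-0.999, 0.039, 0.0], [0.0, 0.0, -1.0]]
ft_force: [-5.5, 1.9, 5.4]
grip_width: 0.0114
finger_force: 42.4
```

Emit:
send_rows:
  motion:
    - [[-2.7,0,-2.8],0,0]
    - [[-2.8,0,-2.6],0,0]
    - [[-3,0,-2.5],0,0]
    - [[-3.1,0,-2.3],0,0]
    - [[-3.3,0,-2.2],0,0]
    - [[-3.5,0,-2],0,0]
    - [[0,0,0],0,0]
    - [[0,0,0],0,0]

```text
clock: 5.63
position: [0.5617, 0.0831, 0.0979]
ee_rot: [[-0.04, -0.999, -0.002], [-0.999, 0.04, -0.002], [0.002, 0.002, -1.0]]
ft_force: [-5.7, -4.1, -0.5]
grip_width: 0.0112
finger_force: 40.0
```

```bash
python3 - <<'E'
from h import *
st(); f=grab('side'); cv2.imwrite('pics/s2.png',cv2.resize(f['pixels'][150:240,220:340],None,fx=6,fy=6,interpolation=2))
E
```

```text
t 5.63 pos [0.5617 0.0831 0.0979] loc [-144.1  -54.3] yaw(ytool) 177.73 tilt [ 0.002  0.002 -1.   ] j [  4.5  33.4 -24.1 104.5  18.2  46.1 148.9] F [-5.7 -4.1 -0.5] w 0.0112 ff 39.995357394218445
```

View pics/s2.png

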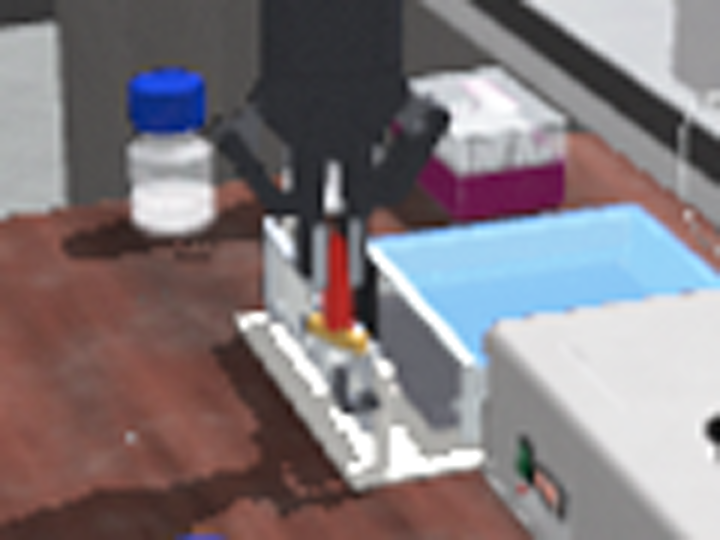

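The picture shows the tab at (340,280) pinched, with the yellow bar at (335,330) raised clear of the dark catch at (350,385). Next I'll swing the gate about its hinge.

Emit:
send_rows:
  motion:
    - [[-1.7,13,0],5,0]
    - [[-1.7,13,0],5,0]
    - [[-1.7,13,0],5,0]
    - [[-1.7,13,0],5,0]
    - [[-1.7,13,0],5,0]
    - [[-1.7,13,0],5,0]
    - [[0,0,0],0,0]

```text
clock: 6.27
position: [0.4882, 0.1139, 0.0981]
ee_rot: [[-0.537, -0.843, -0.002], [-0.843, 0.537, -0.001], [0.002, 0.001, -1.0]]
ft_force: [-1.1, -6.6, -5.1]
grip_width: 0.0112
finger_force: 40.5
```

```bash
python3 - <<'E'
from h import *
o=st();l=loc(o['position'])*1000-[-130,95]; print('r',np.hypot(*l),'ang',np.degrees(np.arctan2(-l[0],-l[1])))
E
```

```text
t 6.27 pos [0.4882 0.1139 0.0981] loc [-218.9  -26.7] yaw(ytool) 147.49 tilt [ 0.002  0.001 -1.   ] j [ -5.2  27.8 -15.6 114.3  11.4  39.4 119.6] F [-1.1 -6.6 -5.1] w 0.0112 ff 40.502784848213196
r 150.65361819375235 ang 36.146396126520564
```

Tracking well, with 36-5 = 31° open. Continuing to about 92°.

Emit:
send_rows:
  motion:
    - [[-1.7,13,0],5,0]
    - [[-1.7,13,0],5,0]
    - [[-1.7,13,0],5,0]
    - [[-1.7,13,0],5,0]
    - [[-1.7,13,0],5,0]
    - [[-1.7,13,0],5,0]
    - [[0,0,0],0,0]

```text
clock: 6.85
position: [0.4417, 0.177, 0.0981]
ee_rot: [[-0.886, -0.464, -0.0], [-0.464, 0.886, 0.001], [-0.0, 0.001, -1.0]]
ft_force: [-1.4, -5.6, -0.4]
grip_width: 0.0115
finger_force: 47.8
```

Emit:
send_rows:
  motion:
    - [[-1.7,13,0],5,0]
    - [[-1.7,13,0],5,0]
    - [[-1.7,13,0],5,0]
    - [[-1.7,13,0],5,0]
    - [[-1.7,13,0],5,0]
    - [[-1.7,13,0],5,0]
    - [[-0.7,5,0],2,0]
    - [[0,0,0],0,0]
    - [[0,0,0],0,0]

```text
clock: 7.6
position: [0.4336, 0.2564, 0.0979]
ee_rot: [[-0.997, 0.071, 0.0], [0.071, 0.997, -0.0], [-0.0, -0.0, -1.0]]
ft_force: [-1.0, -3.7, -0.4]
grip_width: 0.0112
finger_force: 45.6
```

```bash
python3 - <<'E'
from h import *
o=st();l=loc(o['position'])*1000-[-130,95]; print('r',np.hypot(*l),'ang',np.degrees(np.arctan2(-l[0],-l[1])))
E
```

```text
t 7.6 pos [0.4336 0.2564 0.0979] loc [-279.6  113.3] yaw(ytool) 85.9 tilt [-0. -0. -1.] j [-35.5  27.5   3.  114.3  -2.2  38.3  54.8] F [-1.  -3.7 -0.4] w 0.0112 ff 45.64090311527252
r 150.69808254173347 ang 96.97832054921697
```

Emit:
send_rows:
  motion:
    - [[6.5,0,4.3],0,0]
    - [[6,0,4.8],0,0]
    - [[5.5,0,5.2],0,0]
    - [[0,0,0],0,0]
    - [[0,0,0],0,0.5]
    - [[0,0,0],0,0.5]
    - [[0,0,0],0,0.5]
    - [[0,0,0],0,0.5]
    - [[0,0,-30],0,0.5]
    - [[0,0,-30],0,0.5]
    - [[0,0,-40],0,0.5]
    - [[0,0,-40],0,0.5]

```text
clock: 8.6
position: [0.4144, 0.2582, 0.2246]
ee_rot: [[-0.997, 0.073, -0.001], [0.073, 0.997, -0.001], [0.001, -0.001, -1.0]]
ft_force: [1.2, 1.0, -0.5]
grip_width: 0.0428
finger_force: 0.0
```

Emit:
send_rows:
  motion:
    - [[0,-30,-10],0,0.5]
    - [[-25,-30,0],0,0.5]
    - [[-25,-25,0],0,0.5]
    - [[-25,-20,0],0,0.5]
    - [[0,0,0],0,0.5]

```text
clock: 9.02
position: [0.4863, 0.1425, 0.2337]
ee_rot: [[-0.997, 0.08, 0.003], [0.08, 0.997, -0.002], [-0.004, -0.002, -1.0]]
ft_force: [0.7, -0.4, 0.0]
grip_width: 0.0427
finger_force: 0.0
```

```bash
python3 - <<'E'
from h import *
o=st(); f=grab('wrist'); W=world(f); cv2.imwrite('pics/w3.png',f['pixels'])
L=loc(W)
m=(abs(L[...,0]+.103)<.03)&(abs(L[...,1])<.03)&(W[...,2]>.076)&(W[...,2]<.09)
p=W[m]; print(len(p)); 
if len(p): r=cv2.minAreaRect((p[:,:2]*1000).astype(np.float32)); print(np.median(p,0),r,loc(np.array(r[0])/1000)); print(totool(o,[*(np.array(r[0])/1000),.052]))
blobs(f,(0,150,60),(8,255,255))
m=(W[...,2]>.066)&(W[...,2]<.073)&(L[...,0]<-.14)&(L[...,0]>-.33)&(L[...,1]>.05)&(L[...,1]<.16); p=(L[m]*1000).astype(np.float32); print(len(p), cv2.minAreaRect(p) if len(p)>5 else '')
E
```

```text
t 9.02 pos [0.4863 0.1425 0.2337] loc [-222.     1.9] yaw(ytool) 85.39 tilt [-0.004 -0.002 -1.   ] j [-24.6  18.3   7.3 103.5  -2.5  58.2  69. ] F [ 0.7 -0.4  0. ] w 0.0427 ff 0.0
142
[0.6006634  0.13559467 0.08193026] ((602.7037353515625, 135.58401489257812), (12.796769142150879, 11.604144096374512), 85.52799224853516) [-1.05390831e-01 -1.14862610e-05]
[-116.     2.8  182.2]
wrist px [401. 117.] A 673 med [0.418 0.254 0.106] min [ 0.403  0.252 -0.   ] max [0.431 0.313 0.115]
1542 ((-225.80447387695312, 105.57664489746094), (20.9144229888916, 172.476806640625), 87.07737731933594)
```

View pics/w3.png

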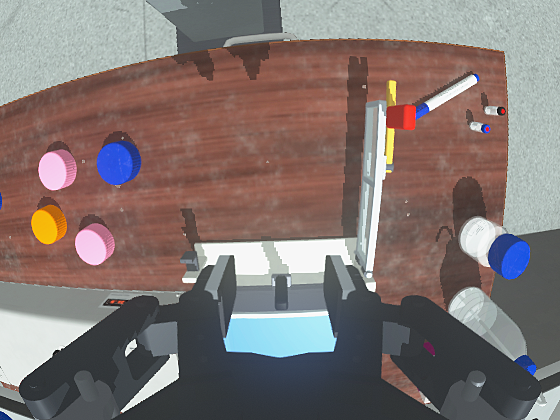

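The gate stands at about 93° (px 370,190) with the bar level. The handle post is at (281,290), with local coords matching expectation (-105,0). I'll grip it across y.

Emit:
send_rows:
  motion:
    - [[-38,1,0],0,0.5]
    - [[-38,1,0],0,0.5]
    - [[-39,1,0],-2,0.5]
    - [[0,0,40],0,0.5]
    - [[0,0,40],0,0.5]
    - [[0,0,40],0,0.5]
    - [[0,0,30],0,0.5]
    - [[0,0,20],0,0.5]
    - [[0,0,11],0,0.5]
    - [[0,0,0],0,0.5]

```text
clock: 9.9
position: [0.595, 0.1435, 0.0498]
ee_rot: [[-0.999, 0.037, -0.005], [0.037, 0.999, -0.0], [0.005, -0.001, -1.0]]
ft_force: [-1.2, 0.3, -0.5]
grip_width: 0.0424
finger_force: 0.0
```

Emit:
send_rows:
  motion:
    - [[0,0,0],0,0]
    - [[0,0,0],0,0]
    - [[0,0,0],0,0]
    - [[0,0,0],0,0]
    - [[0,0,0],0,0]
    - [[0,0,0],0,0]
  squeeze: 40

```text
clock: 10.4
position: [0.5968, 0.1348, 0.0537]
ee_rot: [[-0.999, 0.045, -0.001], [0.045, 0.999, -0.008], [0.001, -0.008, -1.0]]
ft_force: [-2.5, -17.2, -1.6]
grip_width: 0.0135
finger_force: 41.8
```

```bash
python3 -c "from h import *; st()"
```

```text
t 10.4 pos [0.5968 0.1348 0.0537] loc [-111.3   -1. ] yaw(ytool) 87.44 tilt [ 0.001 -0.008 -1.   ] j [-18.8  38.5   5.8 100.   -4.7  42.   76.7] F [ -2.5 -17.2  -1.6] w 0.0135 ff 41.84834539890289
```

Emit:
send_rows:
  motion:
    - [[0,-7,0],0,0]
    - [[10,0,0],0,0]
    - [[15,0,0],0,0]
    - [[15,0,0],0,0]
    - [[15,0,0],0,0]
    - [[15,0,0],0,0]
    - [[15,0,0],0,0]
    - [[15,0,0],0,0]
    - [[15,0,0],0,0]
    - [[15,0,0],0,0]
    - [[0,0,0],0,0]

```text
clock: 11.32
position: [0.4643, 0.1401, 0.0537]
ee_rot: [[-0.999, 0.039, -0.001], [0.039, 0.999, -0.0], [0.001, -0.0, -1.0]]
ft_force: [-2.5, -5.1, -5.1]
grip_width: 0.0131
finger_force: 41.7
```

Emit:
send_rows:
  motion:
    - [[15,0,0],0,0]
    - [[15,0,0],0,0]
    - [[10,0,0],0,0]
    - [[8,0,0],0,0]
    - [[4,0,0],0,0]
    - [[0,0,0],0,0]

```text
clock: 11.82
position: [0.4169, 0.1421, 0.0536]
ee_rot: [[-0.999, 0.04, 0.005], [0.04, 0.999, 0.0], [-0.005, 0.0, -1.0]]
ft_force: [3.9, -7.7, -4.0]
grip_width: 0.0133
finger_force: 41.8
```

```bash
python3 -c "from h import *; st()"
```

```text
t 11.82 pos [0.4169 0.1421 0.0536] loc [-291.3   -1.6] yaw(ytool) 87.7 tilt [-0.005  0.    -1.   ] j [-26.   27.9   5.6 126.   -5.8  26.   71.8] F [ 3.9 -7.7 -4. ] w 0.0133 ff 41.75841450691223
```

Emit:
send_rows:
  motion:
    - [[-3,2,0],0,0.5]
    - [[0,0,0],0,0.5]
    - [[0,0,0],0,0.5]
    - [[0,0,0],0,0.5]
    - [[0,0,-30],0,0.5]
    - [[0,0,-40],0,1]
    - [[0,0,-40],0,1]
    - [[0,0,-40],0,1]
    - [[-10,-37,0],0,1]
    - [[-10,-37,0],0,1]
    - [[-10,-37,0],0,1]
    - [[0,-37,0],0,1]

```text
clock: 12.82
position: [0.4438, -0.0057, 0.2031]
ee_rot: [[-0.999, 0.037, 0.003], [0.037, 0.999, 0.0], [-0.003, 0.0, -1.0]]
ft_force: [1.2, -1.1, 0.3]
grip_width: 0.0853
finger_force: 0.0
```

Emit:
send_rows:
  motion:
    - [[0,-37,0],0,1]
    - [[0,-8,0],0,1]
    - [[0,0,0],0,1]
    - [[0,0,0],0,1]

```text
clock: 13.15
position: [0.4404, -0.0491, 0.2025]
ee_rot: [[-0.999, 0.04, 0.0], [0.04, 0.999, 0.001], [0.0, 0.001, -1.0]]
ft_force: [-0.3, 0.0, -0.0]
grip_width: 0.0854
finger_force: 0.0
```

```bash
cat >> h.py <<'E'
def caps(f):
    W=world(f); m=((mask(f,(105,150,60),(130,255,255))>0)&(W[...,2]>.018)&(W[...,2]<.05)&(W[...,0]>.36)&(W[...,0]<.85)&(W[...,1]<.25)).astype(np.uint8)
    n,L,s,c=cv2.connectedComponentsWithStats(m); out=[]
    for i in range(1,n):
        if s[i,4]>60:
            p=W[L==i]; z=np.median(p[:,2]); q=p[abs(p[:,2]-z)<.004][:,:2]; r=cv2.minEnclosingCircle((q*1000).astype(np.float32))
            print(f['n'],'cap px',c[i].round(),'A',s[i,4],'ctr',np.round(r[0],1),'r',round(r[1],1),'z',round(z,4),'loc',(loc(np.array(r[0])/1000)*1000).round(1)); out.append(np.array(r[0])/1000)
    return out
E
python3 - <<'E'
from h import *
o=st(); f=grab('wrist'); cv2.imwrite('pics/w4.png',f['pixels'])
for c in caps(f): print(totool(o,[*c,.003]))
f=grab('side'); caps(f)
W=world(grab('wrist')); 
E
```

```text
t 13.15 pos [ 0.4404 -0.0491  0.2025] loc [-259.5 -191.6] yaw(ytool) 87.71 tilt [ 0.     0.001 -1.   ] j [ -7.3  15.1  13.5 114.6  -4.5  50.8  96.3] F [-0.3  0.  -0. ] w 0.0854 ff 0.0
wrist cap px [276. 192.] A 1961 ctr [440.7 -51.1] r 25.8 z 0.0255 loc [-259.  -193.5]
wrist cap px [ 57. 219.] A 1021 ctr [ 459.3 -325. ] r 26.4 z 0.0254 loc [-228.6 -466.4]
[ -0.4  -2.1 199.5]
[ -29.9 -275.1  199.3]
side cap px [253. 245.] A 141 ctr [436.3 -55.3] r 26.7 z 0.0244 loc [-263.3 -197.9]
side cap px [296. 298.] A 247 ctr [ 456.5 -328.2] r 25.5 z 0.0245 loc [-231.2 -469.7]
```

View pics/w4.png

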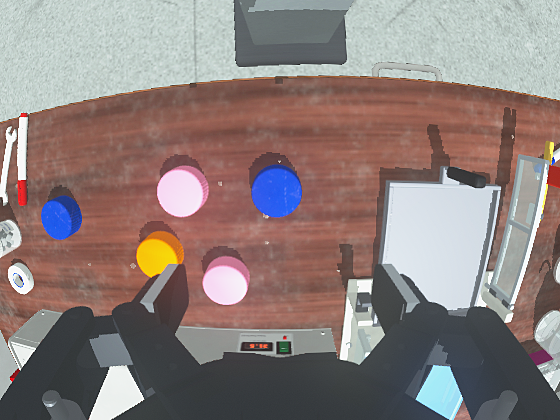

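The wrist view shows the blue cap at (276,192) under the tool, with pink neighbours at (183,190) and (227,280). The open tray is at (440,245). I'll check the finger clearance to the neighbours.

```bash
python3 - <<'E'
from h import *
f=grab('wrist');W=world(f); B=[440.7,-51.1]; C=[459.3,-325]
for lo,hi,n in(((140,40,120),(179,255,255),'pink'),((8,150,120),(22,255,255),'orange')):
    m=((mask(f,lo,hi)>0)&(W[...,2]>.018)&(W[...,2]<.03)&(W[...,0]>.36)&(W[...,0]<.85)).astype(np.uint8)
    k,L,s,c=cv2.connectedComponentsWithStats(m)
    for i in range(1,k):
        if s[i,4]>100:
            q=np.array(cv2.minEnclosingCircle((W[L==i][:,:2]*1000).astype(np.float32))[0]); d=q-B; print(n,c[i].round(),q,'dist',np.hypot(*d),'dir',np.degrees(np.arctan2(d[1],d[0])))
E
```

```text
pink [187. 179.] [ 435.37854004 -151.38511658] dist 100.4262044638157 dir -93.03745482548699
pink [226. 270.] [ 542.94696045 -113.63803101] dist 119.85593954074172 dir -31.451501510272635
orange [160. 244.] [ 508.82611084 -189.81985474] dist 154.5456731074366 dir -63.84408233133555
```

Emit:
send_rows:
  motion:
    - [[0,-2,30],0,0.85]
    - [[0,0,40],0,0.85]
    - [[0,0,40],0,0.85]
    - [[0,0,40],0,0.85]
    - [[0,0,25],0,0.85]
    - [[0,0,15],0,0.85]
    - [[0,0,9],0,0.85]
    - [[0,0,0],0,0.85]
    - [[0,0,0],0,0.85]

```text
clock: 14.1
position: [0.4406, -0.0509, 0.0035]
ee_rot: [[-0.999, 0.038, -0.0], [0.038, 0.999, 0.0], [0.0, 0.0, -1.0]]
ft_force: [0.5, -0.5, -0.1]
grip_width: 0.0726
finger_force: 0.0
```

Emit:
send_rows:
  motion:
    - [[0,0,0],0,0.3]
    - [[0,0,0],0,0.3]
    - [[0,0,0],0,0.3]
    - [[0,0,0],0,0.3]
    - [[0,0,0],0,0.3]
    - [[0,0,0],0,0.3]
  squeeze: 35

```text
clock: 14.6
position: [0.4413, -0.0513, 0.0048]
ee_rot: [[-0.999, 0.039, 0.003], [0.039, 0.999, 0.0], [-0.003, 0.0, -1.0]]
ft_force: [-0.4, 0.9, 6.0]
grip_width: 0.0513
finger_force: 35.8
```

Emit:
send_rows:
  motion:
    - [[0,0,-10],0,0.3]
    - [[0,0,-40],0,0.3]
    - [[0,0,-40],0,0.3]
    - [[0,0,-40],0,0.3]
    - [[0,0,0],0,0.3]
    - [[0,0,0],0,0.3]

```text
clock: 15.1
position: [0.4421, -0.0514, 0.1365]
ee_rot: [[-0.999, 0.039, 0.007], [0.039, 0.999, 0.0], [-0.007, 0.0, -1.0]]
ft_force: [0.4, 0.6, -0.2]
grip_width: 0.051
finger_force: 36.9
```

```bash
python3 - <<'E'
from h import *
o=st(); print(totool(o,[.570,.137,.135])); caps(grab('side'))
E
```

```text
t 15.1 pos [ 0.4421 -0.0514  0.1365] loc [-257.7 -193.9] yaw(ytool) 87.79 tilt [-0.007  0.    -1.   ] j [ -6.4  20.3  13.3 120.2  -7.3  39.8  99.5] F [ 0.4  0.6 -0.2] w 0.051 ff 36.85153126716614
[-120.5  193.2    2.4]
side cap px [296. 298.] A 248 ctr [ 457. -329.] r 25.9 z 0.0247 loc [-230.7 -470.5]
```

Emit:
send_rows:
  motion:
    - [[-15,24,0],0,0.3]
    - [[-15,24,0],0,0.3]
    - [[-15,24,0],0,0.3]
    - [[-15,24,0],0,0.3]
    - [[-15,24,0],0,0.3]
    - [[-15,24,0],0,0.3]
    - [[-15,24,0],0,0.3]
    - [[-15,25,0],0,0.3]
    - [[0,0,0],0,0.3]
    - [[0,0,0],0,0.3]

```text
clock: 15.98
position: [0.5672, 0.1384, 0.1314]
ee_rot: [[-0.999, 0.036, -0.003], [0.036, 0.999, -0.0], [0.003, -0.0, -1.0]]
ft_force: [-0.5, -0.8, -0.8]
grip_width: 0.0511
finger_force: 36.9
```

```bash
python3 - <<'E'
from h import *
o=st(); print(totool(o,[.570,.137,.021])); f=grab('side');W=world(f);L=loc(W)
m=(abs(L[...,0]+.2)<.06)&(abs(L[...,1])<.06)&(W[...,2]<.03)&(f['range_z']>0); print('floor z',np.percentile(W[m][:,2],[5,25,50,75,95]) )
f=grab('wrist'); W=world(f);L=loc(W); m=(L[...,0]<-.2)&(L[...,0]>-.25)&(abs(L[...,1])<.05)&(f['range_z']>0)&(W[...,2]<.04); print('wrist floor',m.sum(),np.percentile(W[m][:,2],[5,50,95])if m.any() else'')
E
```

```text
t 15.98 pos [0.5672 0.1384 0.1314] loc [-141.     1.3] yaw(ytool) 87.94 tilt [ 0.003 -0.    -1.   ] j [-23.9  31.3  12.2 100.2  -8.3  49.5  79.9] F [-0.5 -0.8 -0.8] w 0.0511 ff 36.85249149799347
[ -3.2  -1.3 110.4]
floor z [-0.80440479 -0.80012631  0.00868892  0.01383359  0.01551146]
wrist floor 7729 [0.01351107 0.01466663 0.01583626]
```

Emit:
send_rows:
  motion:
    - [[-3,-1,30],0,0.3]
    - [[0,0,30],0,0.3]
    - [[0,0,25],0,0.3]
    - [[0,0,15],0,0.3]
    - [[0,0,8],0,0.3]
    - [[0,0,3.5],0,0.3]
    - [[0,0,0],0,0.3]
    - [[0,0,0],0,0.3]

```text
clock: 16.75
position: [0.5713, 0.1352, 0.0227]
ee_rot: [[-0.999, 0.04, 0.001], [0.04, 0.999, 0.0], [-0.001, 0.0, -1.0]]
ft_force: [-0.5, 0.0, -0.2]
grip_width: 0.0513
finger_force: 36.9
```

Emit:
send_rows:
  motion:
    - [[0,0,0],0,0.72]
    - [[0,0,0],0,0.72]
    - [[0,0,0],0,0.72]
    - [[0,0,0],0,0.72]
    - [[0,0,-20],0,0.72]
    - [[0,0,-30],0,0.72]
    - [[0,0,-40],0,0.8]
    - [[0,0,-40],0,0.9]
    - [[0,0,-40],0,0.9]
    - [[0,0,0],0,0.9]
    - [[0,0,0],0,0.9]

```text
clock: 17.67
position: [0.5722, 0.1359, 0.1948]
ee_rot: [[-0.999, 0.039, 0.006], [0.039, 0.999, 0.002], [-0.006, 0.002, -1.0]]
ft_force: [-0.4, 0.7, -0.4]
grip_width: 0.0767
finger_force: 0.0
```

```bash
python3 - <<'E'
from h import *
o=st(); caps(grab('wrist')); cc=caps(grab('side'))
print(totool(o,[.459,-.325,.19]))
E
```

```text
t 17.67 pos [0.5722 0.1359 0.1948] loc [-135.9   -1. ] yaw(ytool) 87.78 tilt [-0.006  0.002 -1.   ] j [-24.3  27.7  13.3  95.4  -7.3  57.4  79.2] F [-0.4  0.7 -0.4] w 0.0767 ff 0.0
wrist cap px [279. 193.] A 2291 ctr [570.7 136.6] r 25.8 z 0.0395 loc [-137.4   -0.4]
side cap px [271. 208.] A 134 ctr [563.7 134.9] r 28.3 z 0.037 loc [-144.3   -2.4]
side cap px [296. 298.] A 248 ctr [ 455.6 -328.1] r 25.1 z 0.0247 loc [-232.1 -469.6]
[  95.3 -465.     3.4]
```

Emit:
send_rows:
  motion:
    - [[8,-38.7,0],0,0.9]
    - [[8,-38.7,0],0,0.9]
    - [[8,-38.7,0],0,0.9]
    - [[8,-38.7,0],0,0.9]
    - [[8,-38.7,0],0,0.9]
    - [[8,-38.7,0],0,0.9]
    - [[8,-38.7,0],0,0.9]
    - [[8,-38.7,0],0,0.9]
    - [[8,-38.7,0],0,0.9]
    - [[8,-38.7,0],0,0.9]
    - [[8,-38.7,0],0,0.9]
    - [[7,-39,0],0,0.9]

```text
clock: 18.77
position: [0.4561, -0.3261, 0.19]
ee_rot: [[-0.999, 0.039, -0.003], [0.039, 0.999, 0.002], [0.003, 0.002, -1.0]]
ft_force: [-0.1, -0.7, -0.2]
grip_width: 0.0765
finger_force: 0.0
```

Emit:
send_rows:
  motion:
    - [[0,0,0],0,0.9]
    - [[0,0,0],0,0.9]
    - [[0,0,0],0,0.9]

```text
clock: 19.02
position: [0.4573, -0.3241, 0.1903]
ee_rot: [[-0.999, 0.039, -0.002], [0.039, 0.999, 0.002], [0.002, 0.002, -1.0]]
ft_force: [-0.4, 0.5, 0.7]
grip_width: 0.0769
finger_force: 0.0
```

```bash
python3 - <<'E'
from h import *
o=st(); f=grab('wrist'); cv2.imwrite('pics/w5.png',f['pixels'])
for c in caps(f): print(totool(o,[*c,.005]))
E
```

```text
t 19.02 pos [ 0.4573 -0.3241  0.1903] loc [-230.6 -465.5] yaw(ytool) 87.75 tilt [ 0.002  0.002 -1.   ] j [ 21.8  26.1  16.7  99.5  -8.8  55.8 129.6] F [-0.4  0.5  0.7] w 0.0769 ff 0.0
wrist cap px [276. 197.] A 2111 ctr [ 459.8 -326. ] r 26.1 z 0.0255 loc [-228.  -467.4]
[ -3.1  -2.3 185.3]
```

View pics/w5.png

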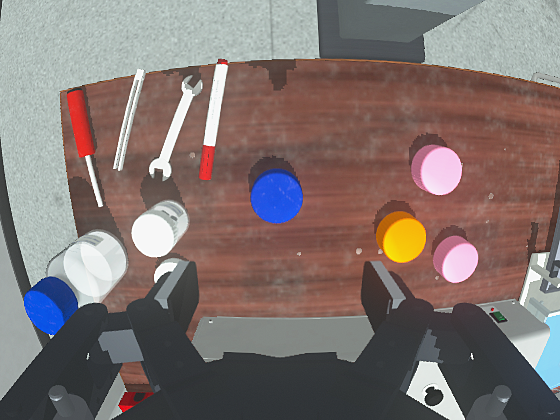

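The second blue cap is at (276,197), with the jar at (160,230) on its left. I'll turn the grip about 35° so the knuckles stay clear of the jar.

Emit:
send_rows:
  motion:
    - [[-3,-2,0],7,0.8]
    - [[0,0,0],7,0.8]
    - [[0,0,0],7,0.8]
    - [[0,0,0],7,0.8]
    - [[0,0,0],7,0.8]
    - [[0,0,40],0,0.8]
    - [[0,0,40],0,0.8]
    - [[0,0,40],0,0.8]
    - [[0,0,30],0,0.8]
    - [[0,0,20],0,0.8]
    - [[0,0,14],0,0.8]
    - [[0,0,0],0,0.8]

```text
clock: 20.07
position: [0.4599, -0.3235, 0.0046]
ee_rot: [[-0.798, 0.603, -0.005], [0.603, 0.798, 0.004], [0.006, 0.001, -1.0]]
ft_force: [-0.3, 0.4, 0.9]
grip_width: 0.0683
finger_force: 0.0
```

Emit:
send_rows:
  motion:
    - [[0,0,0],0,0.8]
    - [[0,0,0],0,0.3]
    - [[0,0,0],0,0.3]
    - [[0,0,0],0,0.3]
    - [[0,0,0],0,0.3]
    - [[0,0,0],0,0.3]
    - [[0,0,0],0,0.3]
  squeeze: 35

```text
clock: 20.65
position: [0.4616, -0.3272, 0.0093]
ee_rot: [[-0.797, 0.605, 0.002], [0.605, 0.797, -0.001], [-0.002, 0.001, -1.0]]
ft_force: [-0.4, 1.7, 6.6]
grip_width: 0.0509
finger_force: 37.0
```

Emit:
send_rows:
  motion:
    - [[0,0,-10],0,0.3]
    - [[0,0,-40],0,0.3]
    - [[0,0,-40],0,0.3]
    - [[0,0,-40],0,0.3]
    - [[0,0,0],-7,0.3]
    - [[0,0,0],-7,0.3]
    - [[0,0,0],-7,0.3]
    - [[0,0,0],-7,0.3]
    - [[0,0,0],-7,0.3]
    - [[0,0,0],0,0.3]

```text
clock: 21.48
position: [0.4605, -0.3275, 0.139]
ee_rot: [[-0.999, 0.034, 0.001], [0.034, 0.999, -0.001], [-0.001, -0.001, -1.0]]
ft_force: [-0.3, 0.4, 0.5]
grip_width: 0.0506
finger_force: 36.8
```

```bash
python3 - <<'E'
from h import *
o=st(); caps(grab('side')); t=O+EX*-.222; print(t,totool(o,[*t,.135]))
E
```

```text
t 21.48 pos [ 0.4605 -0.3275  0.139 ] loc [-227.3 -468.8] yaw(ytool) 88.05 tilt [-0.001 -0.001 -1.   ] j [ 23.2  29.5  14.9 102.8  -9.7  48.8 130.7] F [-0.3  0.4  0.5] w 0.0506 ff 36.79325044155121
side cap px [271. 208.] A 131 ctr [567.8 134. ] r 26.5 z 0.0372 loc [-140.2   -3.1]
[0.486222  0.1406792] [ -9.8 468.8   3.7]
```

Emit:
send_rows:
  motion:
    - [[-1,39,0],0,0.3]
    - [[-1,39,0],0,0.3]
    - [[-1,39,0],0,0.3]
    - [[-1,39,0],0,0.3]
    - [[-1,39,0],0,0.3]
    - [[-1,39,0],0,0.3]
    - [[-1,39,0],0,0.3]
    - [[-1,39,0],0,0.3]
    - [[-1,39,0],0,0.3]
    - [[-1,39,0],0,0.3]
    - [[0,39,0],0,0.3]
    - [[0,39,0],0,0.3]

```text
clock: 22.53
position: [0.4888, 0.142, 0.1384]
ee_rot: [[-0.999, 0.044, 0.001], [0.044, 0.999, 0.0], [-0.001, 0.0, -1.0]]
ft_force: [-0.1, -0.9, -0.1]
grip_width: 0.0508
finger_force: 36.8
```

Emit:
send_rows:
  motion:
    - [[0,0,0],0,0.3]
    - [[0,0,0],0,0.3]
    - [[0,0,0],0,0.3]

```text
clock: 22.78
position: [0.4888, 0.1396, 0.138]
ee_rot: [[-0.999, 0.041, -0.0], [0.041, 0.999, -0.001], [0.0, -0.001, -1.0]]
ft_force: [-0.0, 0.3, 0.3]
grip_width: 0.0511
finger_force: 36.8
```

```bash
python3 - <<'E'
from h import *
o=st(); t=O+EX*-.222; print(totool(o,[*t,.025])); caps(grab('wrist'))
E
```

```text
t 22.78 pos [0.4888 0.1396 0.138 ] loc [-219.4   -1. ] yaw(ytool) 87.62 tilt [ 0.    -0.001 -1.   ] j [-28.9  25.3  14.7 111.1  -8.8  44.7  78.2] F [-0.   0.3  0.3] w 0.0511 ff 36.818608045578
[  2.6   1.1 113. ]
```

Emit:
send_rows:
  motion:
    - [[2.5,1,30],0,0.3]
    - [[0,0,30],0,0.3]
    - [[0,0,25],0,0.3]
    - [[0,0,15],0,0.3]
    - [[0,0,8],0,0.3]
    - [[0,0,4],0,0.3]
    - [[0,0,0],0,0.3]
    - [[0,0,0],0,0.3]

```text
clock: 23.5
position: [0.4871, 0.1406, 0.0266]
ee_rot: [[-0.999, 0.041, 0.001], [0.041, 0.999, 0.0], [-0.001, 0.0, -1.0]]
ft_force: [0.3, 0.3, -0.5]
grip_width: 0.0509
finger_force: 36.8
```

Emit:
send_rows:
  motion:
    - [[0,0,0],0,0.72]
    - [[0,0,0],0,0.72]
    - [[0,0,0],0,0.72]
    - [[0,0,0],0,0.72]
    - [[0,0,-20],0,0.72]
    - [[0,0,-30],0,0.72]
    - [[0,0,-40],0,0.5]
    - [[0,0,-40],0,0.5]
    - [[0,0,-40],0,0.5]
    - [[0,0,0],0,0.5]
    - [[0,0,0],0,0.5]

```text
clock: 24.42
position: [0.4878, 0.1417, 0.1985]
ee_rot: [[-0.999, 0.039, 0.005], [0.039, 0.999, 0.002], [-0.005, 0.002, -1.0]]
ft_force: [0.1, 1.2, -0.7]
grip_width: 0.0425
finger_force: 0.0
```

```bash
python3 - <<'E'
from h import *
o=st(); f=grab('wrist'); caps(f); cv2.imwrite('pics/w6.png',f['pixels']); W=world(f);L=loc(W)
m=(abs(L[...,0]+.283)<.03)&(abs(L[...,1])<.03)&(W[...,2]>.076)&(W[...,2]<.09)
p=W[m]; r=cv2.minAreaRect((p[:,:2]*1000).astype(np.float32)); print(len(p),r,loc(np.array(r[0])/1000)); print(totool(o,[*(np.array(r[0])/1000),.052]))
f=grab('side'); caps(f)
E
```

```text
t 24.42 pos [0.4878 0.1417 0.1985] loc [-220.5    1. ] yaw(ytool) 87.78 tilt [-0.005  0.002 -1.   ] j [-30.5  20.9  16.2 106.7  -7.2  53.   76.7] F [ 0.1  1.2 -0.7] w 0.0425 ff 0.0
wrist cap px [278. 192.] A 2252 ctr [486.  141.9] r 25.9 z 0.0395 loc [-222.2    1.3]
wrist cap px [276. 269.] A 1972 ctr [570.6 136.8] r 25.9 z 0.0395 loc [-137.5   -0.2]
252 ((424.2667541503906, 142.38046264648438), (13.613409042358398, 11.333520889282227), 87.65438079833984) [-0.2839457  -0.00100169]
[ 64.2  -2.1 146.2]
side cap px [271. 208.] A 137 ctr [568.9 133.9] r 28.0 z 0.0372 loc [-139.1   -3.1]
side cap px [247. 212.] A 150 ctr [480.3 137.4] r 25.0 z 0.0364 loc [-227.8   -3.6]
```

View pics/w6.png

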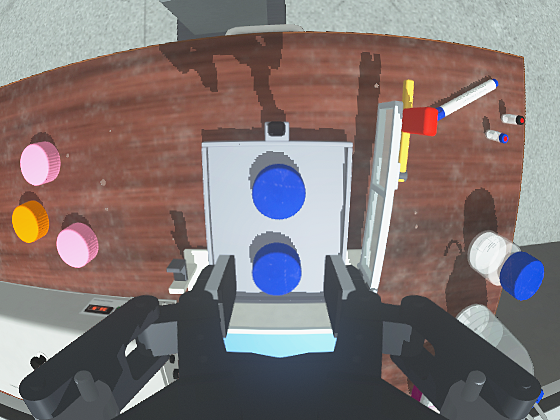

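Both caps lie flat in the tray, at px (278,192) and (276,269). No other blue cap is on the table. I'll take the handle at (277,129) and push the tray home.

Emit:
send_rows:
  motion:
    - [[34,-1,0],0,0.5]
    - [[34,-1,0],0,0.5]
    - [[0,0,0],0,0.5]
    - [[0,0,40],0,0.5]
    - [[0,0,40],0,0.5]
    - [[0,0,35],0,0.5]
    - [[0,0,20],0,0.5]
    - [[0,0,11],0,0.5]
    - [[0,0,0],0,0.5]
    - [[0,0,0],0,0.5]

```text
clock: 25.35
position: [0.4174, 0.1413, 0.0488]
ee_rot: [[-0.999, 0.039, -0.003], [0.039, 0.999, -0.002], [0.003, -0.002, -1.0]]
ft_force: [0.0, -0.1, 0.8]
grip_width: 0.0428
finger_force: 0.0
```

Emit:
send_rows:
  motion:
    - [[0,0,0],0,0]
    - [[0,0,0],0,0]
    - [[0,0,0],0,0]
    - [[0,0,0],0,0]
    - [[0,0,0],0,0]
    - [[0,0,0],0,0]
  squeeze: 40

```text
clock: 25.85
position: [0.4189, 0.1419, 0.0507]
ee_rot: [[-0.999, 0.039, 0.001], [0.039, 0.999, 0.001], [-0.001, 0.001, -1.0]]
ft_force: [-1.1, -1.2, 6.6]
grip_width: 0.0134
finger_force: 40.0
```

```bash
python3 -c "
from h import *
o=st(); p=np.array(o['position']); print(totool(o,[*(p[:2]+EX*.18),p[2]]))"
```

```text
t 25.85 pos [0.4189 0.1419 0.0507] loc [-289.3   -1.7] yaw(ytool) 87.76 tilt [-0.001  0.001 -1.   ] j [-29.8  28.8  11.3 125.8 -12.3  26.3  79. ] F [-1.1 -1.2  6.6] w 0.0134 ff 40.026864409446716
[-180.    -0.8    0.3]
```

Emit:
send_rows:
  motion:
    - [[-8,0,0],0,0]
    - [[-15,0,0],0,0]
    - [[-15,0,0],0,0]
    - [[-15,0,0],0,0]
    - [[-15,0,0],0,0]
    - [[-15,0,0],0,0]
    - [[-15,0,0],0,0]
    - [[-15,0,0],0,0]
    - [[-15,0,0],0,0]
    - [[-15,0,0],0,0]
    - [[-15,0,0],0,0]
    - [[0,0,0],0,0]

```text
clock: 26.85
position: [0.5798, 0.1353, 0.0507]
ee_rot: [[-0.999, 0.04, 0.004], [0.04, 0.999, 0.0], [-0.004, 0.0, -1.0]]
ft_force: [1.7, -0.9, 8.9]
grip_width: 0.0135
finger_force: 41.0
```

Emit:
send_rows:
  motion:
    - [[-8,0,0],0,0]
    - [[-6,0,0],0,0]
    - [[-5,0,0],0,0]
    - [[-4,0,0],0,0]
    - [[0,0,0],0,0]
    - [[0,0,0],0,0]

```text
clock: 27.35
position: [0.5987, 0.1346, 0.0508]
ee_rot: [[-0.999, 0.039, -0.0], [0.039, 0.999, -0.0], [0.0, -0.0, -1.0]]
ft_force: [-1.5, -1.7, 7.6]
grip_width: 0.013
finger_force: 41.0
```

```bash
python3 -c "from h import *; st()"
```

```text
t 27.35 pos [0.5987 0.1346 0.0508] loc [-109.3   -1.2] yaw(ytool) 87.76 tilt [ 0. -0. -1.] j [-22.   39.2  11.6 100.  -11.   41.9  83. ] F [-1.5 -1.7  7.6] w 0.013 ff 41.02049946784973
```

Emit:
send_rows:
  motion:
    - [[-3,0,0],0,0]
    - [[-3,0,0],0,0]
    - [[0,0,0],0,0]
    - [[0,0,0],0,0]

```text
clock: 27.68
position: [0.5987, 0.1346, 0.0506]
ee_rot: [[-0.999, 0.038, -0.011], [0.038, 0.999, -0.0], [0.011, -0.001, -1.0]]
ft_force: [-19.2, -2.7, 21.3]
grip_width: 0.0132
finger_force: 43.1
```

```bash
python3 -c "from h import *; st()"
```

```text
t 27.68 pos [0.5987 0.1346 0.0506] loc [-109.3   -1.2] yaw(ytool) 87.81 tilt [ 0.011 -0.001 -1.   ] j [-21.9  39.4  11.5  99.4 -11.   42.9  83.1] F [-19.2  -2.7  21.3] w 0.0132 ff 43.124274015426636
```

Emit:
send_rows:
  motion:
    - [[5,0,0],0,0]
    - [[0,0,0],0,0.5]
    - [[0,0,0],0,0.5]
    - [[0,0,0],0,0.5]
    - [[0,0,0],0,0.5]
    - [[0,0,-20],0,0.5]
    - [[0,0,-30],0,0.5]
    - [[0,0,-40],0,0.5]
    - [[0,0,-40],0,0.5]
    - [[0,0,-40],0,0.5]
    - [[30,19,0],2,0.5]
    - [[31,19,0],0,0.5]

```text
clock: 28.68
position: [0.5439, 0.175, 0.2225]
ee_rot: [[-0.997, 0.08, 0.006], [0.08, 0.997, 0.001], [-0.006, 0.002, -1.0]]
ft_force: [-0.6, 0.3, -0.5]
grip_width: 0.0432
finger_force: 0.0
```

Emit:
send_rows:
  motion:
    - [[31,19,0],0,0.5]
    - [[31,19,0],0,0.5]
    - [[31,19,0],0,0.5]
    - [[31,19,0],0,0.5]
    - [[0,0,0],0,0.5]
    - [[0,0,0],0,0.5]

```text
clock: 29.18
position: [0.4219, 0.2629, 0.22]
ee_rot: [[-0.998, 0.069, -0.001], [0.069, 0.998, 0.001], [0.001, 0.001, -1.0]]
ft_force: [0.4, -1.0, -0.3]
grip_width: 0.0427
finger_force: 0.0
```

```bash
python3 - <<'E'
from h import *
o=st(); f=grab('wrist'); W=world(f); L=loc(W)
m=(mask(f,(0,150,60),(8,255,255))>0)&(W[...,2]>.107)&(W[...,2]<.118)
p=W[m]; r=cv2.minAreaRect((p[:,:2]*1000).astype(np.float32)); print(len(p),np.median(p[:,2]),r); print(totool(o,[*(np.array(r[0])/1000),.083]))
m=(W[...,2]>.066)&(W[...,2]<.073)&(L[...,0]<-.14)&(L[...,0]>-.33)&(L[...,1]>.05)&(L[...,1]<.16); p=(L[m]*1000).astype(np.float32); print(len(p), cv2.minAreaRect(p) if len(p)>5 else '')
m=(abs(L[...,0]+.103)<.04)&(abs(L[...,1])<.03)&(W[...,2]>.078)&(W[...,2]<.088); print('handle',m.sum(),np.median(L[m],0))
E
```

```text
t 29.18 pos [0.4219 0.2629 0.22  ] loc [-291.6  119.3] yaw(ytool) 86.04 tilt [ 0.001  0.001 -1.   ] j [-45.   18.6  13.9 106.   -5.4  56.   57.3] F [ 0.4 -1.  -0.3] w 0.0427 ff 0.0
346 0.11215267106830658 ((416.947998046875, 259.7010498046875), (10.514387130737305, 22.148317337036133), 85.67681121826172)
[  4.6  -3.6 137. ]
1392 ((-230.256591796875, 106.51781463623047), (21.27058982849121, 181.0447540283203), 86.77685546875)
handle 21 [-0.10892247 -0.00439973]
```

Emit:
send_rows:
  motion:
    - [[4.5,-3.5,30],0,0.5]
    - [[0,0,35],0,0.5]
    - [[0,0,35],0,0.5]
    - [[0,0,22],0,0.5]
    - [[0,0,15],0,0.5]
    - [[0,0,0],0,0.5]
    - [[0,0,0],0,0]
    - [[0,0,0],0,0]
    - [[0,0,0],0,0]
    - [[0,0,0],0,0]
    - [[0,0,0],0,0]
    - [[0,0,0],0,0]
  squeeze: 50

```text
clock: 30.23
position: [0.4199, 0.2578, 0.0839]
ee_rot: [[-0.997, 0.075, 0.002], [0.075, 0.997, 0.001], [-0.002, 0.001, -1.0]]
ft_force: [2.0, -2.6, 6.1]
grip_width: 0.0111
finger_force: 50.7
```

Emit:
send_rows:
  motion:
    - [[-2.7,0,-2.8],0,0]
    - [[-2.8,0,-2.6],0,0]
    - [[-3,0,-2.5],0,0]
    - [[-3.1,0,-2.3],0,0]
    - [[-3.3,0,-2.2],0,0]
    - [[-3.5,0,-2],0,0]
    - [[-1.6,0,-0.9],0,0]
    - [[0,0,0],0,0]
    - [[0,0,0],0,0]

```text
clock: 30.98
position: [0.4382, 0.2564, 0.0982]
ee_rot: [[-0.997, 0.074, -0.001], [0.074, 0.997, -0.0], [0.001, -0.0, -1.0]]
ft_force: [-5.0, -0.6, -5.4]
grip_width: 0.0112
finger_force: 48.7
```

```bash
python3 - <<'E'
from h import *
o=st();l=loc(o['position'])*1000-[-130,95]; print('r',np.hypot(*l),'ang',np.degrees(np.arctan2(-l[0],-l[1])))
f=grab('side'); blobs(f,(0,150,60),(8,255,255),40)
E
```

```text
t 30.98 pos [0.4382 0.2564 0.0982] loc [-275.   113.5] yaw(ytool) 85.78 tilt [ 0.001 -0.    -1.   ] j [-41.1  28.2  11.6 113.7  -8.8  38.9  61.9] F [-5.  -0.6 -5.4] w 0.0112 ff 48.713507652282715
r 146.15130938839124 ang 97.28356698146894
side px [219. 185.] A 43 med [0.421 0.254 0.088] min [0.408 0.247 0.   ] max [0.473 0.436 0.117]
side px [294. 325.] A 66 med [ 0.418 -0.399  0.011] min [ 0.405 -0.406 -0.002] max [ 0.443 -0.381  0.017]
side px [511. 364.] A 315 med [ 1.274 -0.37  -0.472] min [ 1.249 -0.396 -0.503] max [ 1.316 -0.33  -0.449]
side px [298. 380.] A 418 med [ 0.362 -0.548  0.018] min [ 0.326 -0.558 -0.002] max [ 0.411 -0.517  0.023]
```

Emit:
send_rows:
  motion:
    - [[0.6,-12.7,0],-5,0]
    - [[0.6,-12.7,0],-5,0]
    - [[0.6,-12.7,0],-5,0]
    - [[0.6,-12.7,0],-5,0]
    - [[0.6,-12.7,0],-5,0]
    - [[0.6,-12.7,0],-5,0]
    - [[0,0,0],0,0]

```text
clock: 31.62
position: [0.446, 0.1782, 0.0983]
ee_rot: [[-0.899, -0.438, -0.001], [-0.438, 0.899, -0.002], [0.002, -0.001, -1.0]]
ft_force: [-7.2, -1.8, -1.9]
grip_width: 0.0111
finger_force: 49.7
```

Emit:
send_rows:
  motion:
    - [[0.6,-12.7,0],-5,0]
    - [[0.6,-12.7,0],-5,0]
    - [[0.6,-12.7,0],-5,0]
    - [[0.6,-12.7,0],-5,0]
    - [[0.6,-12.7,0],-5,0]
    - [[0.6,-12.7,0],-5,0]
    - [[0,0,0],0,0]

```text
clock: 32.2
position: [0.4917, 0.1176, 0.0984]
ee_rot: [[-0.561, -0.828, 0.001], [-0.828, 0.561, -0.001], [0.0, -0.002, -1.0]]
ft_force: [-5.3, -3.1, -0.8]
grip_width: 0.0112
finger_force: 50.2
```

```bash
python3 - <<'E'
from h import *
o=st();l=loc(o['position'])*1000-[-130,95]; print('r',np.hypot(*l),'ang',np.degrees(np.arctan2(-l[0],-l[1])))
E
```

```text
t 32.2 pos [0.4917 0.1176 0.0984] loc [-215.5  -22.8] yaw(ytool) 145.88 tilt [ 0.    -0.002 -1.   ] j [-11.8  27.5  -6.5 113.9   5.   38.7 124.4] F [-5.3 -3.1 -0.8] w 0.0112 ff 50.20021140575409
r 145.53283747730984 ang 35.95609946814081
```

Emit:
send_rows:
  motion:
    - [[0.6,-12.7,0],-5,0]
    - [[0.6,-12.7,0],-5,0]
    - [[0.6,-12.7,0],-5,0]
    - [[0.6,-12.7,0],-5,0]
    - [[0,0,0],0,0]
    - [[0,0,0],0,0]

```text
clock: 32.7
position: [0.5338, 0.0949, 0.0984]
ee_rot: [[-0.25, -0.968, 0.0], [-0.968, 0.25, -0.001], [0.0, -0.0, -1.0]]
ft_force: [-3.6, -3.8, -2.3]
grip_width: 0.011
finger_force: 50.0
```

```bash
python3 - <<'E'
from h import *
st(); f=grab('side'); cv2.imwrite('pics/s3.png',cv2.resize(f['pixels'][150:240,220:340],None,fx=6,fy=6,interpolation=2))
E
```

```text
t 32.7 pos [0.5338 0.0949 0.0984] loc [-172.4  -43.7] yaw(ytool) 165.5 tilt [ 0. -0. -1.] j [ -4.4  30.3 -12.4 108.5   9.3  42.2 143.4] F [-3.6 -3.8 -2.3] w 0.011 ff 50.033637285232544
```

View pics/s3.png

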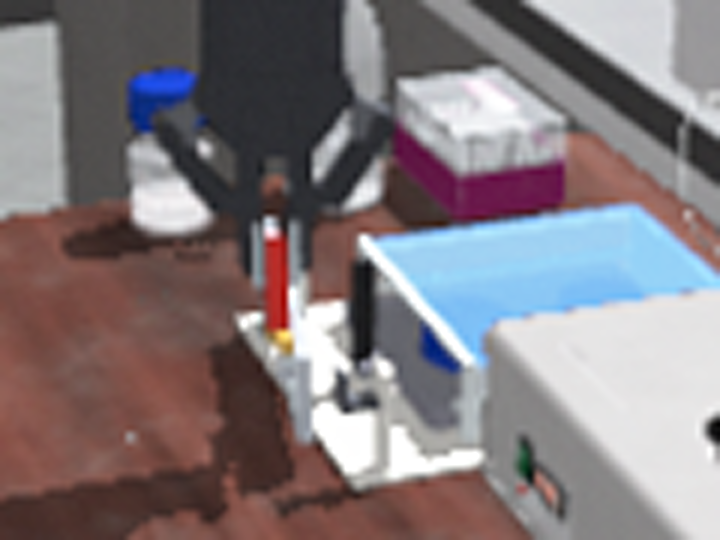

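The picture shows the tab at (275,285) still held, the bar up, and the tray home behind. I'll finish the swing.

Emit:
send_rows:
  motion:
    - [[0.4,-7.6,0],-3,0]
    - [[0.4,-7.6,0],-3,0]
    - [[0.4,-7.6,0],-3,0]
    - [[0.4,-7.6,0],-3,0]
    - [[0,-2,0],0,0]
    - [[0,0,0],0,0]
    - [[0,0,0],0,0]

```text
clock: 33.33
position: [0.5621, 0.0883, 0.0983]
ee_rot: [[-0.044, -0.999, -0.005], [-0.999, 0.044, -0.002], [0.002, 0.005, -1.0]]
ft_force: [-10.9, -4.7, 3.4]
grip_width: 0.011
finger_force: 51.0
```

```bash
python3 - <<'E'
from h import *
o=st();l=loc(o['position'])*1000-[-130,95]; print('r',np.hypot(*l),'ang',np.degrees(np.arctan2(-l[0],-l[1])))
E
```

```text
t 33.33 pos [0.5621 0.0883 0.0983] loc [-143.9  -49. ] yaw(ytool) 177.49 tilt [ 0.002  0.005 -1.   ] j [ -1.2  32.6 -15.8 104.1  12.   45.2 154.3] F [-10.9  -4.7   3.4] w 0.011 ff 50.976433753967285
r 144.70634167783686 ang 5.5058623206540735
```

Emit:
send_rows:
  motion:
    - [[3.5,0,2],0,0]
    - [[3.4,0,2],0,0]
    - [[3.2,0,2.2],0,0]
    - [[3,0,2.4],0,0]
    - [[2.8,0,2.6],0,0]
    - [[2.7,0,2.8],0,0]
    - [[1,0,1],0,0]
    - [[0,0,0],0,0]
    - [[0,0,0],0,0]

```text
clock: 34.08
position: [0.5615, 0.071, 0.0842]
ee_rot: [[-0.043, -0.999, -0.004], [-0.999, 0.043, 0.001], [-0.001, 0.004, -1.0]]
ft_force: [-13.7, 0.2, 9.6]
grip_width: 0.0111
finger_force: 53.1
```

```bash
python3 -c "from h import *; st()"
```

```text
t 34.08 pos [0.5615 0.071  0.0842] loc [-143.8  -66.3] yaw(ytool) 177.56 tilt [-0.001  0.004 -1.   ] j [  0.5  33.4 -15.6 105.5  12.4  43.  155.7] F [-13.7   0.2   9.6] w 0.0111 ff 53.058122992515564
```

Emit:
send_rows:
  motion:
    - [[0,2,0],0,0]
    - [[0,0,0],0,0.4]
    - [[0,0,0],0,0.4]
    - [[0,0,0],0,0.4]
    - [[0,0,0],0,0.4]
    - [[0,0,-20],0,0.4]
    - [[0,0,-30],0,0.4]
    - [[0,0,-40],0,0.4]
    - [[0,0,-40],0,0.4]
    - [[0,0,0],0,0.4]
    - [[0,0,0],0,0.4]

```text
clock: 35.0
position: [0.5647, 0.0693, 0.216]
ee_rot: [[-0.04, -0.999, 0.006], [-0.999, 0.04, 0.001], [-0.001, -0.006, -1.0]]
ft_force: [0.2, -0.0, -0.9]
grip_width: 0.0343
finger_force: 0.0
```

```bash
python3 - <<'E'
from h import *
o=st(); f=grab('wrist'); W=world(f); L=loc(W)
m=(mask(f,(0,150,60),(8,255,255))>0)&(W[...,2]>.105)&(W[...,2]<.125)
p=W[m]; r=cv2.minAreaRect((p[:,:2]*1000).astype(np.float32)); print(len(p),p.min(0),p.max(0),r,loc(np.array(r[0])/1000))
a=f['pixels'][130:340,170:400]; g=grab('side')['pixels'][150:240,220:340]
cv2.imwrite('pics/f1.png',np.hstack([cv2.resize(a,(420,384),interpolation=2),cv2.resize(g,(380,384),interpolation=2)]))
E
```

```text
t 35.0 pos [0.5647 0.0693 0.216 ] loc [-140.5  -67.9] yaw(ytool) 177.69 tilt [-0.001 -0.006 -1.   ] j [  2.7  25.  -18.2  96.3   8.8  59.8 159.4] F [ 0.2 -0.  -0.9] w 0.0343 ff 0.0
367 [0.55610683 0.05649955 0.1075282 ] [0.56770305 0.07707812 0.11414125] ((561.9025268554688, 66.73052978515625), (20.501131057739258, 11.166808128356934), 88.14537048339844) [-0.14314923 -0.07057505]
```

View pics/f1.png

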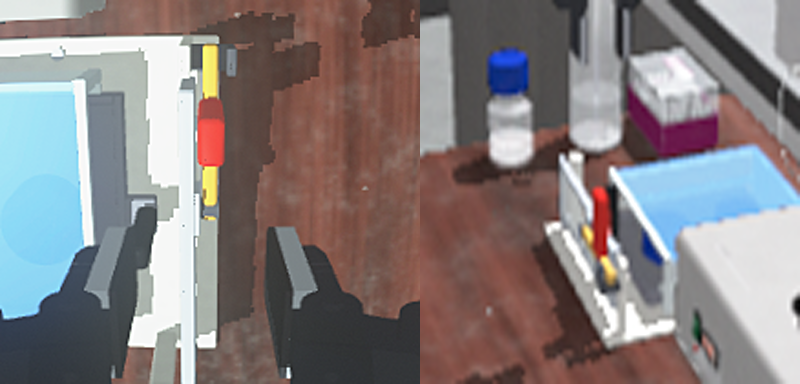

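The tab stands exactly where it was at the start, at (561.9, 66.7) mm with its top at 112 mm. The yellow bar is level behind the dark nose (crop px (232,60)), the gate is shut and the tray is home.

```bash
python3 - <<'E'
from h import *
caps(grab('side')); print(env.hand_in())
E
```

```text
the job is handed in; nothing more can be done
None
```

The job is handed in: both blue caps on the table lie flat, side by side, in the locker tray; the tray is fully home, the gate is shut, and the latch bar is level behind the catch nose. I never touched the jar, tape roll, bottle or the pink and orange look-alikes.

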